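Open the filling port of the culture vessel

ROBOT

A 7-joint arm with a two-finger parallel gripper is mounted at the origin on the work surface. World frame = base frame: x ahead of the robot, y to its left, z up, the work surface at z = 0. Lengths are in m, angles in rad, forces in N, time in s.
With the tool pointing down it reaches from about 0.425 to 0.925 m from the base axis. Payload 6.8 kg.
Tool frame: the origin (TCP) lies on the front face of the gripper's body, between the roots of the fingers; the fingertips stand 73 mm ahead of it and the grasp point (between the pads) lies 54 mm ahead of it (env.nose_length is the distance from the TCP to the fingertips, in m); z points along the fingers, y is the direction in which the jaws open and shut (so a half turn about z gives the same grasp; the last joint's range is limited). The gripper opens to 85 mm and grips with 20 to 120 N. Pads are 22 mm wide; open, the fingers measure 114 mm over their backs; the gripper's body (76 mm by 85 mm) begins 54 mm behind the grasp point. The pads swing forward as they close: fully open they stand 13 mm farther back than shut.
Start: joints at [1.172, 0.477, 0.022, 1.555, -0.011, 1.109, -0.083], TCP at [0.194, -0.647, 0.304] pointing down, gripper open.
Joint ranges: [-2.96, 2.96], [-0.34, 2.1], [-1.41, 1.46], [0.24, 2.44], [-1.37, 4.51], [0.17, 1.92], [-2.96, 2.96]. Speed limits (rad/s): [2.39, 2.39, 3.14, 3.14, 3.14, 3.14, 3.14].

INTERFACE

Orientations are given as a unit quaternion [w, x, y, z].
In Python, from cell import env, kin, camera, calibration, job gives the robot as it stands. The module is installed in compiled form; this text tells all that it offers. Calls block until the motion is done:
- env.reach(position, orientation): joint-space move of the TCP to a pose.
- env.movel(position, velocity=0.15, rot=None, stop_force=None): straight line of the TCP; rot=None keeps the orientation; velocity is the mean speed in m/s. With stop_force (N) it stops when the force on the tool has changed by that much, and returns True; else False.
- env.goto_joints(angles): joint-space move.
- env.grip(opening, f_grip=None): finger opening in m; f_grip is the grip in N (None keeps the last); returns when the fingers have stopped.
- env.dwell(seconds).
- kin.inverse_kinematics(position, orientation): joint angles nearest the present ones, or None.
- env.get_state(): the state.
- camera(name): name is "side" or "top"; returns (picture, depth): 480x640x3 uint8, blue, green, red; 480x640 float32, m along the optical axis (not along the pixel's ray), 0 where there is no reading.
- calibration(name): a dict with "fx", "fy", "cx", "cy" (pixels), "rvec" (rotation vector, rad) and "tvec" (3), from world to camera coordinates, as OpenCV has them. Camera axes: x right, y down, z forward; pixel columns grow to the right and rows downward; lengths in m; the calibration is good to about 2 mm. A picture is of the moment at which its call begins. calibration takes no time and is no camera call.
A pose or a line that the arm cannot do raises env.PlanningError and nothing moves.
- job.job_done(): hands the job in, once; it reports no verdict.
The state is a dict: "time": time; "qpos": joint angles; "joint_velocities": joint speeds; "joint_torque": joint torques, N m; "tcp_pos": TCP position; "orientation": TCP orientation; "force": force on the tool from outside, world axes, zero at the start; "torque": the same for the moment, N m; "opening": finger opening in m.
Only numpy, scipy, OpenCV 4.12 (cv2) and the standard library are available. Lean on these libraries where they do the work, as an engineer would, in place of code of your own. Each camera call takes 0.05 s, during which the arm holds its last target.

TASK

Open the filling port of the blue-capped culture vessel: unscrew the blue cap anticlockwise by its crank handle, about two full turns until the thread lets go, lift it straight off, and set it down gently, upright, near the middle of the white tray. Leave the red cap of the twin vessel as it is.

Things in the scene. Friction and masses are not known exactly. Their poses are not given: they have to be found in the camera images.
- blue_cap: blue screw cap (115 g) on the neck of a glass vessel fixed to the table. Origin: centre of its underside, on the screw axis, 121 mm above the table when shut; z up, x along its crank arm. Skirt 51 mm wide, 26 high; disc 68 wide, top 33 above the origin. Anticlockwise from above it rises 8 mm a turn, lets go after 2 turns (more does no harm), then lifts off; neck rim 147 mm above the table
- blue_handle (a point): grip point of the blue cap's crank handle: upright black cylinder 16 mm thick, 38 tall, on a steel arm level with the disc, 40 mm from the screw axis. Point on its axis, 22 above the disc, 176 above the table when shut. It spins about itself, so a gripper that does not turn can carry it round in circles (a few N; 1 mm play) and lift the cap by it. Vessel's lid: 144 wide, top 117 above the table
- tray: shallow white rectangular tray, fixed to the table, 200 mm along its x by 180 mm along its y, rim 16 mm high, walls and floor 4 mm thick. Origin: centre of its underside; z up
- red_cap (a joint): turn of the red cap on the twin vessel (same shape and sizes as the blue one, red disc), rad: 0 at the start, grows anticlockwise. Leave it as it is
Things that resemble listed ones, but are neither listed nor needed, are in the scene too. Several things have the shape of the blue_cap; the one meant has the colours described above.

How it is judged:
By the outcome, as a careful person would: the job done as asked, in the order asked, and still so for the second after the job is handed in, with the robot touching nothing.
It also fails if it takes over 70 s, if anything falls off the work surface, if the arm or the gripper's body presses on something with over 40 N, if the wrist force passes 120 N, or if a joint passes its speed limit or range.

## Working session

There is one attempt and no reset: what is moved stays moved. The work goes in short steps, each a Python script; the robot and the scene stay as the last script left them, time stands still between calls to the robot, and variables do not carry over. Pictures are saved under pics/ and viewed, and the job is handed in when it is done.

```bash
mkdir -p pics
cat > h.py <<'E'
import numpy as np, cv2
from cell import env, kin, camera, calibration, job
def cal(n):
    c=calibration(n); K=np.array([[c["fx"],0,c["cx"]],[0,c["fy"],c["cy"]],[0,0,1]]); R=cv2.Rodrigues(np.array(c["rvec"],float))[0]; t=np.array(c["tvec"],float).ravel(); return K,R,t
def ray(n,u,v,z):
    K,R,t=cal(n); o=-R.T@t; d=R.T@np.linalg.inv(K)@np.array([u,v,1.]); return o+d*(z-o[2])/d[2]
def cloud(n,dep):
    K,R,t=cal(n); v,u=np.mgrid[:480,:640]; p=np.stack([(u-K[0,2])/K[0,0]*dep,(v-K[1,2])/K[1,1]*dep,dep],-1); P=(p-t)@R; P[dep==0]=np.nan; return P
def proj(n,P):
    K,R,t=cal(n); p=K@(R@np.array(P)+t); return p[:2]/p[2]
E
python3 - <<'E'
from h import *
s=env.get_state(); print(s['time'],s['tcp_pos'],s['orientation'],s['force'])
for n in ("top","side"):
    p,d=camera(n); cv2.imwrite(f"pics/{n}0.png",p); np.save(f"{n}0.npy",d)
    K,R,t=cal(n); print(n,-R.T@t,R[2],K[0,0])
E
```

```text
0.0 [ 0.1933951  -0.64621989  0.3029424 ] [-8.93483885e-04  9.89447260e-01  1.44890605e-01 -1.85308980e-04] [-0.3588663  -0.38883119 -0.12014813]
top [ 0.33415509 -0.05808958  1.09254005] [ 0.19012243 -0.00679147 -0.9817369 ] 537.4291658328684
side [0.07817628 0.83675371 0.8984941 ] [ 0.36550796 -0.70897829 -0.60311998] 582.4261214452356
```

View pics/top0.png

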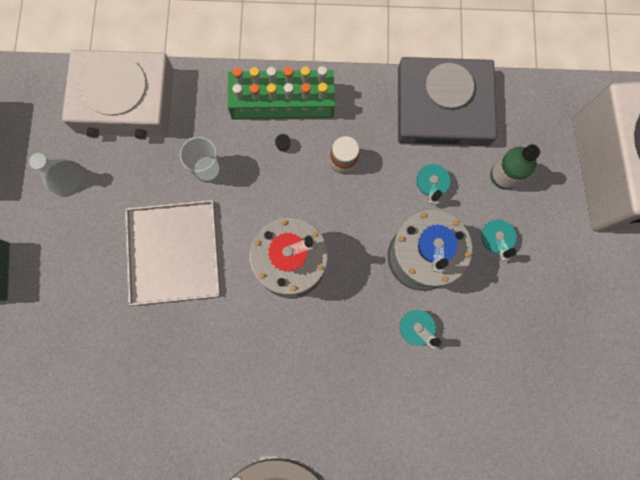

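View pics/side0.png

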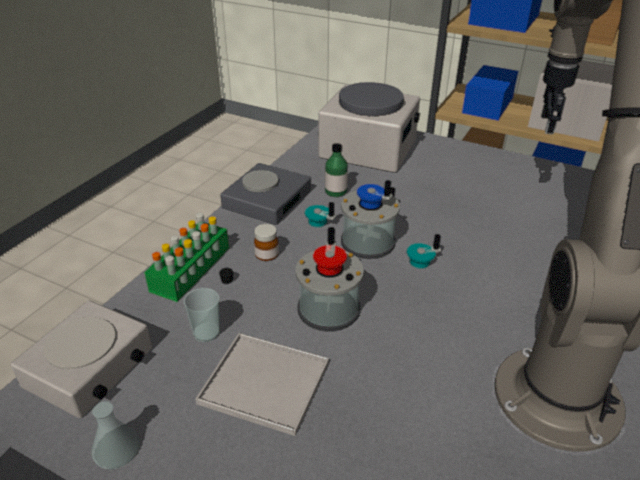

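The top view shows these cap-shaped things:
- Blue disc at (438,243), mounted on a glass vessel.
- Red disc at (288,252), on the twin vessel.
- Three teal caps standing on the table at (434,180), (500,237) and (418,328).

Only the one at (438,243) is true blue and on a vessel, so it is the one meant. The tray is at about (173,253). Next I'll take an enlarged crop and measure.

```bash
cat > m.py <<'E'
from h import *
from scipy import ndimage
for n,box in (("top",(380,190,530,350)),("side",(300,160,450,280))):
    p=cv2.imread(f"pics/{n}0.png"); x0,y0,x1,y1=box
    c=cv2.resize(p[y0:y1,x0:x1],None,fx=4,fy=3.7 if 0 else 4,interpolation=cv2.INTER_CUBIC)
    if c.shape[0]>600: c=c[:600]
    cv2.imwrite(f"pics/{n}_crop.png",c)
p=cv2.imread("pics/top0.png");hsv=cv2.cvtColor(p,cv2.COLOR_BGR2HSV)
for nm,lo,hi,z,c in (("blue",(108,120,80),(125,255,255),.154,(438,243)),("red",(0,180,100),(8,255,255),.154,(288,252))):
    m=cv2.inRange(hsv,lo,hi); lab,k=ndimage.label(m); 
    ids=[i for i in range(1,k+1) if np.hypot(*(np.array(ndimage.center_of_mass(lab==i))[::-1]-c))<25]
    mm=np.isin(lab,ids); v,u=np.nonzero(mm); 
    h=cv2.convexHull(np.stack([u,v],1).astype(np.float32)); P=np.array([ray("top",a,b,z)[:2] for a,b in h[:,0]])
    (cx,cy),r=cv2.minEnclosingCircle(P.astype(np.float32)); print(nm,mm.sum(),cx,cy,r)
P=cloud("top",np.load("top0.npy"))
# handle tops: z near .192
for (cx,cy) in ((438,243),(288,252)):
    w=np.zeros((480,640),bool);w[cy-40:cy+45,cx-40:cx+45]=1
    m=w&(P[...,2]>.175)&(P[...,2]<.21); print("handle",m.sum(),np.nanmedian(P[m],0),np.argwhere(m).mean(0)[::-1])
    m=w&(P[...,2]>.150)&(P[...,2]<.158); print("disc",m.sum(),np.nanmean(P[m],0))
# tray
m=cv2.inRange(hsv,(0,0,150),(30,60,255)); m[:190]=0;m[320:]=0;m[:,:110]=0;m[:,235:]=0
m=cv2.morphologyEx(m,cv2.MORPH_CLOSE,np.ones((7,7)))
cn=max(cv2.findContours(m,0,2)[0],key=cv2.contourArea); 
W=np.array([ray("top",*q[0],.016)[:2] for q in cn]).astype(np.float32); print("tray",cv2.minAreaRect(W),np.median(P[240:270,160:190,2]))
E
python3 m.py
```

```text
blue 897 0.5142413973808289 -0.28036898374557495 0.03574322164058685
red 770 0.49200141429901123 -0.012323809787631035 0.03345102816820145
handle 89 [ 0.47423993 -0.27886202  0.19128121] [442.82022472 262.91011236]
disc 1116 [ 0.51405356 -0.27939891  0.15393437]
handle 78 [ 0.50678727 -0.0501338   0.19104186] [308.56410256 240.21794872]
disc 1143 [ 0.49210491 -0.01376429  0.15377432]
tray ((0.505342960357666, 0.22987252473831177), (0.27064210176467896, 0.2553618252277374), 3.303884744644165) nan
```

View pics/top_crop.png

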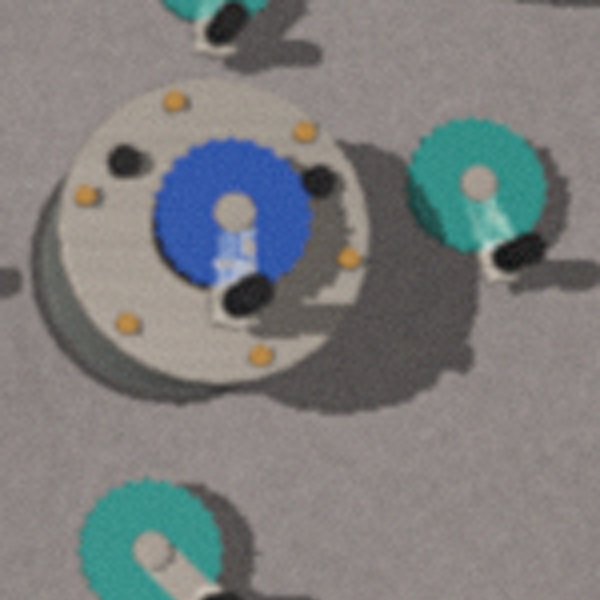

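View pics/side_crop.png

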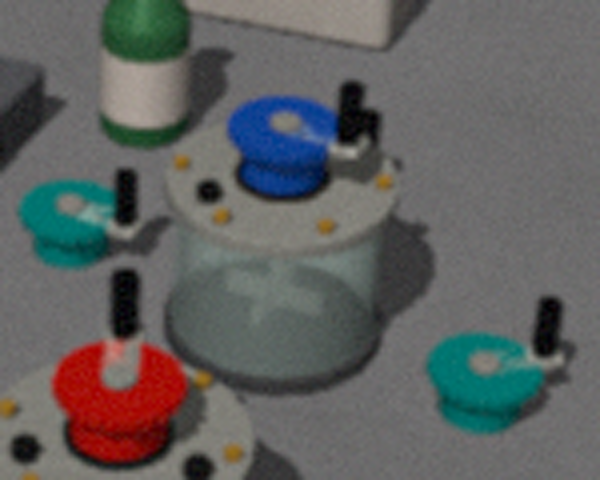

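Run:
```python
from h import *
P=cloud("top",np.load("top0.npy"));p=cv2.imread("pics/top0.png");hsv=cv2.cvtColor(p,cv2.COLOR_BGR2HSV)
print(hsv[253,173],P[253,173],hsv[340,173],P[340,173])
m=cv2.inRange(hsv,(0,0,165),(40,70,255)); m[:190]=0;m[320:]=0;m[:,:110]=0;m[:,235:]=0
k,l,st,ce=cv2.connectedComponentsWithStats(m);print(st[1:][st[1:,4]>200])
i=1+st[1:,4].argmax(); cn=cv2.findContours((l==i).astype(np.uint8),0,2)[0][0]
for z in (.016,.004):
  W=np.array([ray("top",*q[0],z)[:2] for q in cn]).astype(np.float32); print(cv2.minAreaRect(W))
# image corners by eye
for q in ((126,205),(213,202),(219,297),(130,304)): print(ray("top",*q,.016))
# side view
for q in ((240,337),(329,356),(294,429),(198,403)): print("s",ray("side",*q,.016))
# depth heights above 5 mm around corridor
for a in (.03,.1,.16):
  print(a)
# check blue by side
print(proj("side",[.5142,-.28,.154]),proj("side",[.4742,-.279,.192]))
d=np.load("side0.npy");S=cloud("side",d);print(S[188,388],S[192,372])
```

```text
[ 12  39 210] [0.50760124 0.22893028 0.00240485] [  0  16 147] [ 0.33269388  0.21588157 -0.00082581]
[[ 125  200   94  105 7906]]
((0.5095371007919312, 0.23012098670005798), (0.20038515329360962, 0.1801813542842865), 7.52459716796875)
((0.5114920735359192, 0.23333361744880676), (0.2026187628507614, 0.18218982219696045), 7.524588108062744)
[0.60236365 0.32955774 0.016     ]
[0.6143687  0.15157155 0.016     ]
[0.41945102 0.12691929 0.016     ]
[0.40042405 0.30228928 0.016     ]
s [0.60952198 0.16460096 0.016     ]
s [0.423567   0.12494975 0.016     ]
s [0.40156352 0.3052     0.016     ]
s [0.58514649 0.33893463 0.016     ]
0.03
0.1
0.16
[372.25402683 190.56942692] [388.78167364 181.21927016]
[ 0.47212407 -0.27192393  0.17790274] [ 0.51185832 -0.27299653  0.15453099]
```

Run:
```python
from h import *
for n in ("top","side"):
    P=cloud(n,np.load(n+"0.npy"));p=cv2.imread(f"pics/{n}0.png");hsv=cv2.cvtColor(p,cv2.COLOR_BGR2HSV)
    near=np.hypot(P[...,0]-.514,P[...,1]+.28)
    b=(cv2.inRange(hsv,(106,120,60),(126,255,255))>0)&(near<.045)&(abs(P[...,2]-.154)<.006)
    v,u=np.nonzero(b); h=cv2.convexHull(np.stack([u,v],1).astype(np.float32))
    W=np.array([ray(n,a,c,.154)[:2] for a,c in h[:,0]],np.float32)
    print(n,"enc",cv2.minEnclosingCircle(W),"fit",cv2.fitEllipse(W),"mean z",P[b].mean(0))
    hm=(near<.06)&(P[...,2]>.165)&(P[...,2]<.2); q=P[hm]; print("handle",hm.sum(),q.min(0),q.max(0),np.median(q,0))
    dk=(hsv[...,2]<70)&(near<.065)&(P[...,2]<.15)&(P[...,2]>.12); print("ports",dk.sum(),P[dk].max(0) if dk.any() else 0)
    m=(P[...,2]>.16)&(near<.3)&(near>.06)&(P[...,0]>.3)&(P[...,0]<.8)
    k,l,st,ce=cv2.connectedComponentsWithStats(m.astype(np.uint8))
    for i in range(1,k):
        if st[i,4]>15: print("tall",st[i],np.round(np.nanmin(P[l==i],0),3),np.round(np.nanmax(P[l==i],0),3))
print(kin.inverse_kinematics([.474,-.28,.23],[0,1,0,0]))
for a in range(0,180,15):
    a2=np.radians(a)/2; q=[0,np.cos(a2),np.sin(a2),0]
    print(a,[None if (j:=kin.inverse_kinematics(x,q)) is None else np.round(j,2)[[0,6]] for x in ([.474,-.28,.23],[.55,-.28,.26],[.51,-.32,.24],[.50,.23,.15])])
```

```text
top enc ((0.5144811272621155, -0.2802850008010864), 0.035688307136297226) fit ((0.5152804255485535, -0.2793104946613312), (0.06675951182842255, 0.07012081891298294), 18.57585906982422) mean z [ 0.5184247  -0.27916786  0.15376978]
handle 103 [ 0.46756865 -0.28744446  0.16539917] [ 0.48310136 -0.27248434  0.19567597] [ 0.47411576 -0.2782108   0.19079265]
ports 97 [ 0.54954871 -0.22994838  0.13152282]
tall [304 235  10  13  93] [ 0.5   -0.057  0.161] [ 0.515 -0.042  0.195]
side enc ((0.5136454105377197, -0.27383169531822205), 0.03747648373246193) fit ((0.5149078965187073, -0.2734772562980652), (0.0678459033370018, 0.07522455602884293), 25.039339065551758) mean z [ 0.51713    -0.27499864  0.15224276]
handle 80 [ 0.46792387 -0.2861977   0.16610936] [ 0.48386084 -0.26734733  0.19422235] [ 0.47491059 -0.27449931  0.18134019]
ports 41 [ 0.55270891 -0.226993    0.13479728]
tall [328 227   8  16 106] [ 0.5   -0.054  0.161] [ 0.516 -0.038  0.192]
[ 0.50732391  0.36233548 -0.10750387  1.92121854  0.05018123  0.8605762
 -1.1967788 ]
0 [array([ 0.51, -1.2 ]), array([ 0.45, -1.25]), array([ 0.51, -
[... 347 characters left out ...]
rray([ 0.59, -0.28]), array([ 0.66, -0.19]), array([ 0.1, -1.6])]
75 [array([0.71, 0.  ]), array([ 0.63, -0.04]), array([0.7 , 0.05]), array([ 0.21, -1.44])]
90 [array([0.75, 0.24]), array([0.67, 0.19]), array([0.74, 0.29]), array([ 0.27, -1.24])]
105 [array([0.8 , 0.48]), array([0.71, 0.43]), array([0.78, 0.52]), array([ 0.25, -0.96])]
120 [array([0.81, 0.73]), array([0.74, 0.67]), array([0.81, 0.77]), array([ 0.26, -0.71])]
135 [array([0.84, 0.97]), array([0.77, 0.92]), array([0.84, 1.01]), array([ 0.27, -0.46])]
150 [array([0.88, 1.22]), array([0.79, 1.17]), array([0.88, 1.25]), array([ 0.28, -0.21])]
165 [array([0.91, 1.45]), array([0.83, 1.41]), array([0.91, 1.49]), array([0.29, 0.04])]
```

Run:
```python
from h import *
def tri(a,b):
    M=[];r=[]
    for n,(u,v) in (("top",a),("side",b)):
        K,R,t=cal(n);Pm=K@np.c_[R,t]; M+= [u*Pm[2]-Pm[0], v*Pm[2]-Pm[1]]
    X=np.linalg.svd(np.array(M))[2][-1]; return X[:3]/X[3]
print("bottle",tri((531,152),(337,147)))
print("boss",tri((438.8,243),(371.6,190.7)))
print("handle top",tri((443.5,261.5),(387.8,182)))
a=np.radians(16)/2; q=[0,np.cos(a),np.sin(a),0]
env.grip(.045); env.reach([.4748,-.279,.30],q)
s=env.get_state();print(s['time'],s['tcp_pos'],s['force'],s['qpos'])
hit=env.movel([.4748,-.279,.232],.08,stop_force=8)
s=env.get_state();print(hit,s['time'],s['tcp_pos'],s['force'])
for n in ("top","side"):
    p,d=camera(n); np.save(f"{n}1.npy",d); c=(470-40,190) if n=="top" else (380,190)
    cv2.imwrite(f"pics/{n}1.png",cv2.resize(p[c[1]-75 if n=="side" else 180:c[1]+75 if n=="side" else 330,c[0]-100:c[0]+100],None,fx=4,fy=4))
```

```text
bottle [ 0.69670627 -0.4595436   0.14198118]
boss [ 0.51639935 -0.28175934  0.1519802 ]
handle top [ 0.47722888 -0.28081734  0.1880712 ]
2.2667 [ 0.47428981 -0.2804108   0.30001746] [-1.42820224 -0.48228518 -0.01240935] [ 0.55031512  0.28482695 -0.1570449   1.85048431  0.05265032  1.0101373
 -0.92222503]
False 3.2667 [ 0.4751546  -0.27913352  0.23247871] [ 0.66736092 -0.69154141  1.57267504]
```

View pics/top1.png

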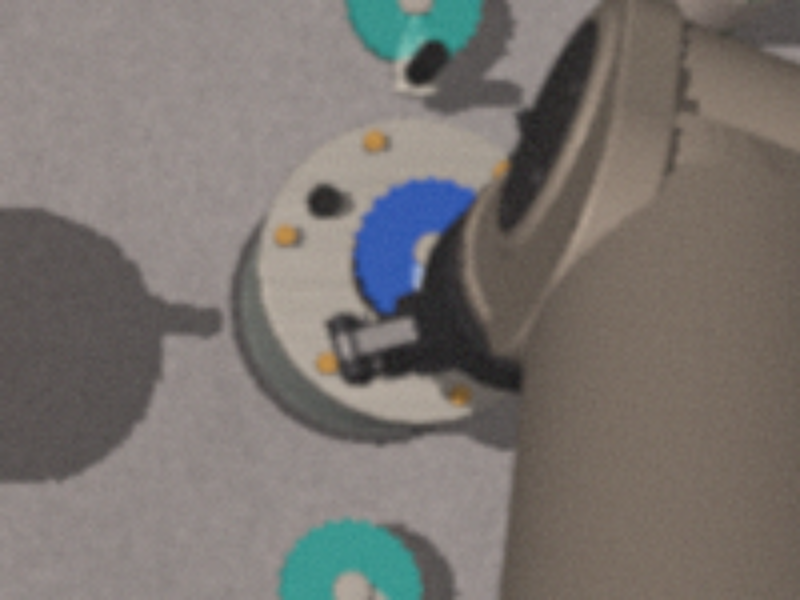

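View pics/side1.png

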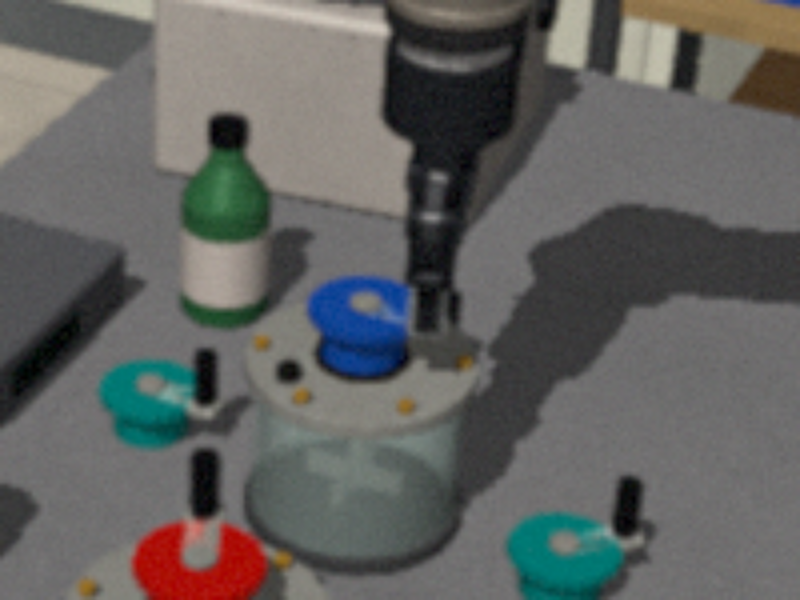

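The views show the handle standing between the open fingers, with no contact force. I'll grip it and turn a first quarter while watching the force.

```bash
cat >> h.py <<'E'
def turn(c,z0,a0,a1,th0=np.pi,r=.040,step=15,v=.06,lim=25,rise=.008):
    L=[];n=max(1,int(np.ceil((a1-a0)/step)))
    for a in np.linspace(a0,a1,n+1)[1:]:
        t=th0+np.radians(a); env.movel([c[0]+r*np.cos(t),c[1]+r*np.sin(t),z0+rise*a/360],v)
        s=env.get_state(); f=np.array(s['force']); L.append([a,*f,*(np.array(s['tcp_pos'])-0)])
        print(round(a),np.round(f,1),"rad %.1f tan %.1f"%(f[0]*np.cos(t)+f[1]*np.sin(t),-f[0]*np.sin(t)+f[1]*np.cos(t)),np.round(np.array(s['tcp_pos']),4))
        if np.hypot(f[0],f[1])>lim: print("LIMIT");break
    return np.array(L)
E
python3 - <<'E'
from h import *
env.grip(0,40); s=env.get_state();print(s['time'],s['opening'],s['tcp_pos'],s['force'])
turn((.5150,-.2795),.232,0,90)
E
```

```text
3.7333 0.0150981556917192 [ 0.47493782 -0.27908731  0.23235783] [-0.94041213  0.6506654   2.53958133]
15 [0.3 0.1 2.4] rad -0.3 tan -0.0 [ 0.4763 -0.2907  0.2324]
30 [-0.6 -0.8  1.5] rad 1.0 tan 0.4 [ 0.4804 -0.3     0.2325]
45 [ 0.   0.1 -1.5] rad -0.1 tan -0.1 [ 0.4868 -0.308   0.2327]
60 [ 0.1  0.5 -1.1] rad -0.5 tan -0.2 [ 0.4954 -0.3143  0.2333]
75 [ 0.4  0.1 -1.4] rad -0.2 tan 0.3 [ 0.5051 -0.3181  0.2337]
90 [ 0.3 -0.1 -1.2] rad 0.1 tan 0.3 [ 0.5155 -0.3193  0.234 ]
```

Run:
```python
from h import *
for n in ("top","side"):
    p,d=camera(n); x,y=(340,180) if n=="top" else (280,100)
    cv2.imwrite(f"pics/{n}2.png",cv2.resize(p[y:y+150,x:x+200],None,fx=4,fy=4))
```

```text
(no output)
```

View pics/side2.png

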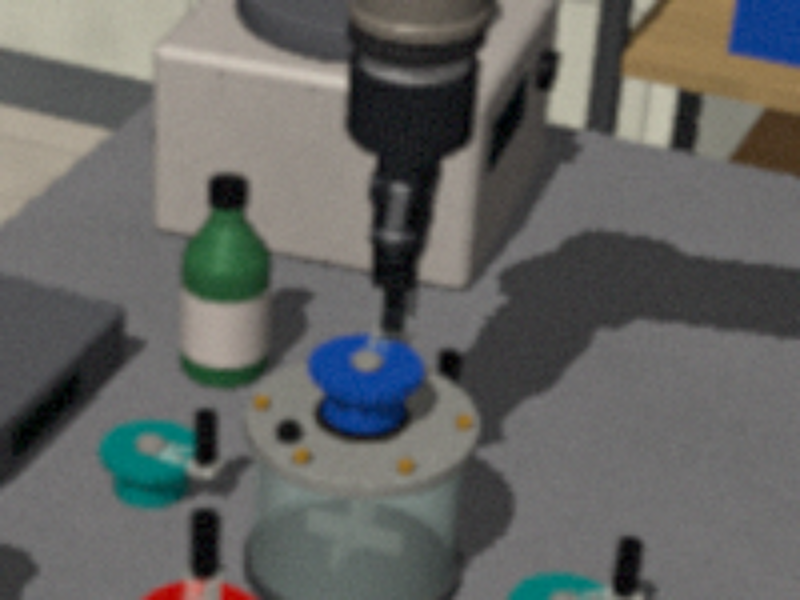

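View pics/top2.png

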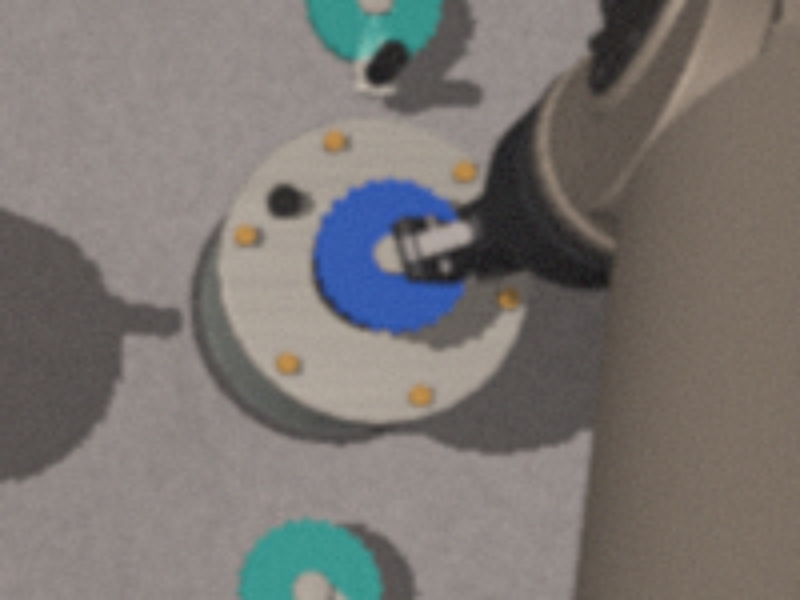

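The crank arm and handle now point to -y, so the cap followed the gripper a quarter turn at low force. I'll continue to a little past two turns.

Run:
```python
from h import *
L=turn((.5150,-.2795),.232,90,720,v=.07)
if L[-1,0]>719: turn((.5150,-.2795),.248,0,40,rise=0)
s=env.get_state();print(s['time'],s['opening'],s['tcp_pos'],s['force'])
p,d=camera("side");cv2.imwrite("pics/side3.png",cv2.resize(p[100:250,280:480],None,fx=4,fy=4))
```

```text
105 [-0.5  1.  -0.9] rad -1.1 tan -0.2 [ 0.5261 -0.3177  0.2344]
120 [ 0.6  0.6 -0.7] rad -0.2 tan 0.8 [ 0.5357 -0.3135  0.2347]
135 [ 0.7 -0.6 -0.6] rad 0.9 tan 0.1 [ 0.5439 -0.307   0.235 ]
150 [ 0.2  0.3 -0.6] rad -0.0 tan 0.3 [ 0.5501 -0.2987  0.2354]
165 [-0.3 -0.3 -0.9] rad -0.2 tan -0.4 [ 0.554  -0.289   0.2357]
180 [-1.  -0.5 -0.6] rad -1.0 tan -0.5 [ 0.5552 -0.2787  0.236 ]
195 [ 0.1 -0.5 -1.8] rad -0.1 tan -0.5 [ 0.5537 -0.2684  0.2364]
210 [-0.2  0.  -0.4] rad -0.1 tan 0.1 [ 0.5495 -0.2589  0.2367]
225 [ 0.4 -0.3 -0.9] rad 0.0 tan -0.5 [ 0.543  -0.2508  0.237 ]
240 [1.2 0.5 0.2] rad 1.0 tan -0.7 [ 0.5346 -0.2446  0.2374]
255 [-0.5 -0.7 -0.3] rad -0.8 tan 0.3 [ 0.525  -0.2409  0.2377]
270 [ 0.9 -0.2 -1.2] rad -0.2 tan -0.9 [ 0.5145 -0.2397  0.238 ]
285 [-0.5  0.6 -0.6] rad 0.7 tan 0.3 [ 0.5041 -0.2412  0.2384]
300 [ 0.5 -0.7 -0.7] rad -0.8 tan -0.1 [ 0.4945 -0.2453  0.2387]
315 [ 0.2  0.3 -1. ] rad 0.0 tan -0.4 [ 0.4862 -0.2518  0.239 ]
330 [-1.1 -0.2 -0.9] rad 0.9 tan 0.7 [ 0.48   -0.2601  0.2393]
345 [-0.1  0.5 -0.9] rad 0.2 tan -0.4 [ 0.4761 -0.2698  0.2397]
360 [-0.  -1
[... 1181 characters left out ...]
.5145 -0.2396  0.2461]
645 [ 0.5  0.3 -1.4] rad 0.1 tan -0.6 [ 0.5041 -0.2412  0.2464]
660 [-0.2 -0.2 -0.2] rad -0.1 tan 0.3 [ 0.4945 -0.2453  0.2467]
675 [-0.1 -0.5 -0.1] rad -0.3 tan 0.4 [ 0.4862 -0.2518  0.247 ]
690 [-0.3 -0.2 -0.2] rad 0.2 tan 0.3 [ 0.48   -0.2602  0.2473]
705 [-0.2  0.7 -1. ] rad 0.4 tan -0.7 [ 0.4761 -0.2699  0.2477]
720 [ 0.2  0.  -0.4] rad -0.2 tan -0.0 [ 0.4749 -0.2802  0.248 ]
13 [ 0.1  0.1 -1.9] rad -0.1 tan -0.1 [ 0.4761 -0.2892  0.248 ]
27 [ 0.1  0.  -1.2] rad -0.1 tan 0.0 [ 0.4794 -0.2979  0.248 ]
40 [ 0.4 -0.8  0.8] rad 0.2 tan 0.9 [ 0.4846 -0.3056  0.2481]
19.3167 0.014919404143334909 [ 0.48464332 -0.30563244  0.24805568] [ 0.43126236 -0.79191938  0.80935891]
```

View pics/side3.png

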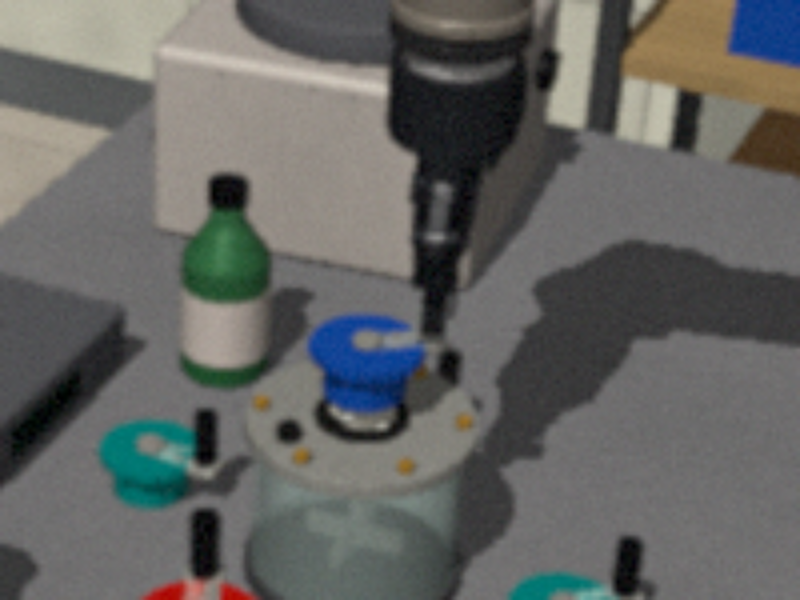

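The cap has risen, with the bare neck visible below the skirt. Now the straight lift.

Run:
```python
from h import *
env.grip(0,80)
s=env.get_state();p=s['tcp_pos'];print(s['opening'],p)
print(env.movel([p[0],p[1],.29],.05,stop_force=15)); s=env.get_state();print(s['tcp_pos'],s['force'],s['torque'])
env.movel([p[0],p[1],.36],.12)
s=env.get_state();print(s['time'],s['opening'],s['tcp_pos'],s['force'])
p,d=camera("side");cv2.imwrite("pics/side4.png",cv2.resize(p[80:280,280:520],None,fx=3,fy=3));np.save("side4.npy",d)
```

```text
0.014101697500186151 [ 0.48440156 -0.30511675  0.24811779]
False
[ 0.48419056 -0.30505099  0.28962774] [ 0.09865091 -0.2183695  -1.49538462] [0.03099337 0.03231528 0.02093718]
21.3083 0.013693923713915854 [ 0.48404192 -0.30493357  0.35921133] [-0.10667117  0.44663776 -0.33815197]
```

View pics/side4.png

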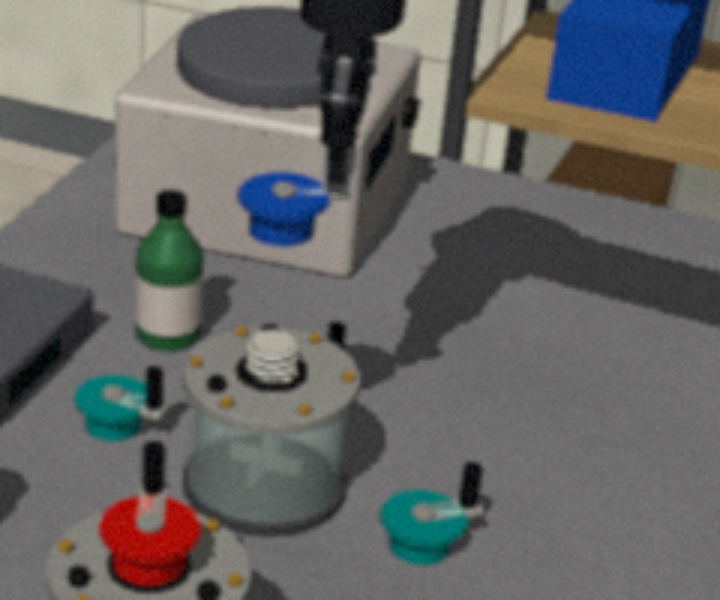

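The cap is off and hangs level, and the neck is open. I'll carry it over to the tray.

Run:
```python
from h import *
env.movel([.479,.2043,.36],.2)
env.movel([.479,.2043,.17],.12)
env.dwell(.3)
s=env.get_state();print(s['time'],s['opening'],s['tcp_pos'],s['orientation'],s['qpos'])
for n in ("top","side"):
    p,d=camera(n);cv2.imwrite(f"pics/{n}5.png",p)
    P=cloud(n,d);hsv=cv2.cvtColor(p,cv2.COLOR_BGR2HSV)
    b=(cv2.inRange(hsv,(106,120,60),(126,255,255))>0)&(np.hypot(P[...,0]-.51,P[...,1]-.23)<.06)
    q=P[b];print(n,b.sum(),q.min(0),q.max(0),q.mean(0))
    t=q[(q[:,2]>np.percentile(q[:,2],30))]
    if len(q)>50: A=np.c_[t[:,:2],np.ones(len(t))]; print(np.linalg.lstsq(A,t[:,2],rcond=None)[0])
```

```text
26.0917 0.014045349470538685 [0.47911171 0.20433874 0.17023918] [-5.20791349e-05  9.90273317e-01  1.39135544e-01  2.35123160e-04] [-0.15821035  0.43987412 -0.44895436  2.01314376  0.27590204  0.74614012
 -2.06579284]
top 48 [0.49845491 0.17132666 0.08777104] [0.54124202 0.22340077 0.26168551] [0.52823957 0.20684609 0.10637458]
side 874 [0.47341771 0.19801113 0.05690923] [0.54402242 0.26700636 0.16932193] [0.50788395 0.23814537 0.08702395]
[-0.07714688  0.02734276  0.1240896 ]
```

View pics/side5.png

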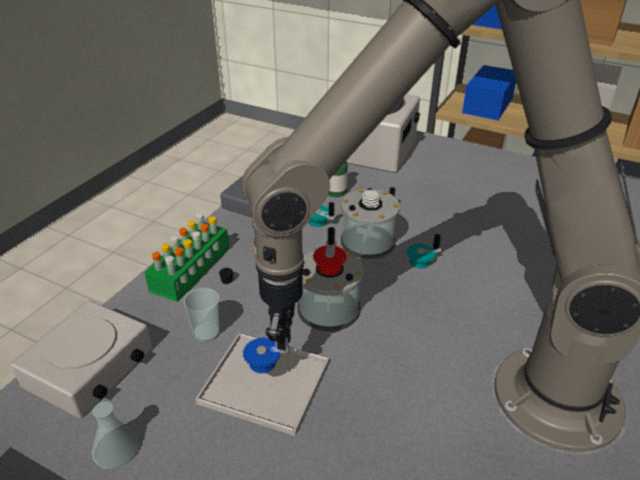

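View pics/top5.png

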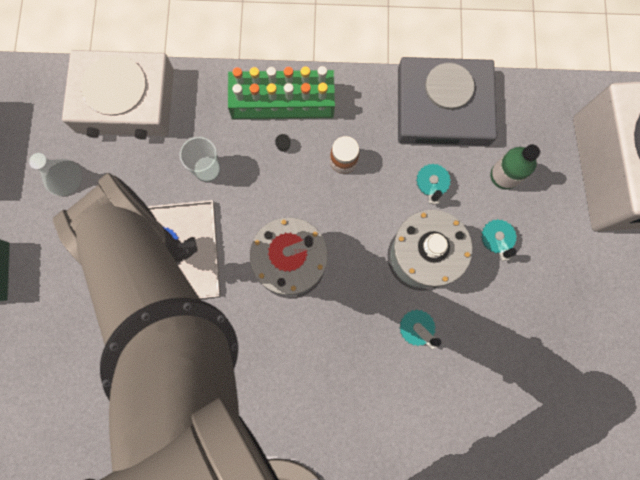

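The side view shows the cap level at (262,354). Its centre measures about (0.509, 0.233), close to the tray centre at (0.510, 0.230). I'll lower it slowly.

Run:
```python
from h import *
p=[.479,.2043]
env.movel([*p,.127],.08)
h=env.movel([*p,.111],.012,stop_force=4)
s=env.get_state();print(h,s['time'],s['tcp_pos'],s['force'])
pic,d=camera("side");cv2.imwrite("pics/side6.png",cv2.resize(pic[290:440,180:380],None,fx=4,fy=4))
```

```text
True 27.8 [0.47893835 0.2042462  0.11555298] [-0.84874854 -1.24328547  5.59488489]
```

View pics/side6.png

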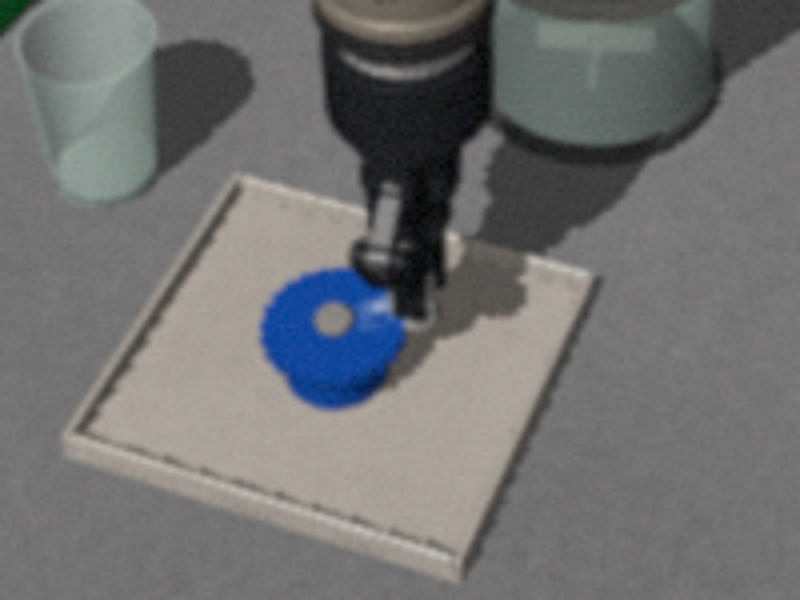

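Run:
```python
from h import *
env.grip(.022,20); env.dwell(.2); env.grip(.045)
p=[.479,.2043]
env.movel([*p,.19],.05); env.movel([*p,.36],.2)
env.movel([.475,-.05,.40],.25)
s=env.get_state();print(s['time'],s['opening'],s['tcp_pos'],s['force'])
for n in ("top","side"):
    pic,d=camera(n);cv2.imwrite(f"pics/{n}7.png",pic)
    P=cloud(n,d);hsv=cv2.cvtColor(pic,cv2.COLOR_BGR2HSV)
    near=np.hypot(P[...,0]-.51,P[...,1]-.23)
    b=(cv2.inRange(hsv,(106,120,60),(126,255,255))>0)&(near<.06)
    q=P[b];print(n,b.sum(),q.min(0),q.max(0))
    t=q[abs(q[:,2]-.037)<.006]; print(len(t),(t.min(0)+t.max(0))/2,np.linalg.lstsq(np.c_[t[:,:2],np.ones(len(t))],t[:,2],rcond=None)[0])
```

```text
32.4833 0.04511481350106684 [ 0.47490389 -0.04862725  0.39957985] [ 1.21377044 -0.95110178 -0.21903306]
top 646 [0.47737709 0.19671179 0.03007475] [0.54249801 0.26318311 0.04371746]
644 [0.50993755 0.22994745 0.03662754] [ 0.00086373 -0.00492205  0.03698102]
side 761 [0.47511741 0.17609559 0.0027303 ] [0.54382608 0.26666068 0.04038809]
647 [0.50947174 0.23210264 0.03573191] [ 0.00216378 -0.00568258  0.03554424]
```

View pics/side7.png

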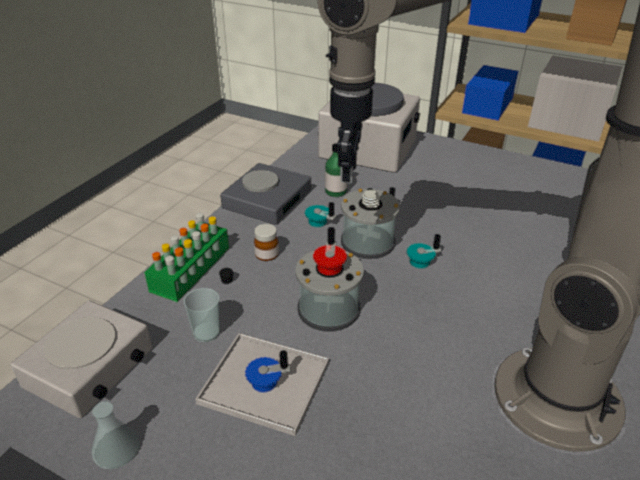

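View pics/top7.png

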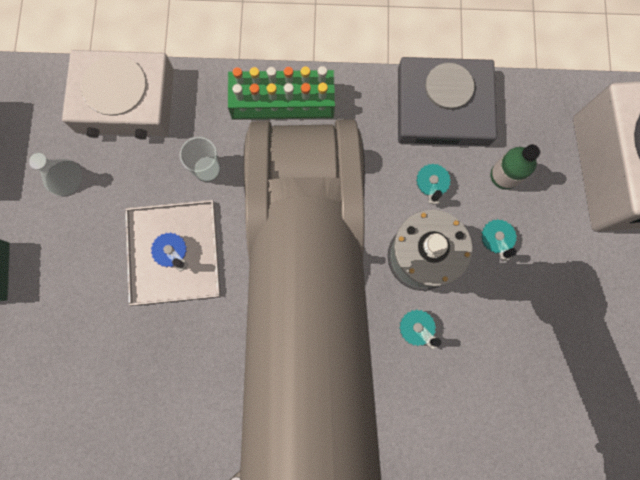

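The cap stands upright in the tray, at (168,250) in the top view and (263,375) in the side view. The neck is open, and the red crank at (331,240) in the side view is unchanged.

```bash
python3 -c "
from h import *
print(job.job_done())"
```

```text
the job is handed in; nothing more can be done
None
```

The blue cap is off its vessel and stands upright near the middle of the white tray. The job is handed in; it reports no verdict.

- **Unscrewing:** I gripped the crank handle and turned it anticlockwise about 2.1 turns, following the thread's rise. Sideways forces stayed under about 1.5 N. The cap then lifted straight off without catching.
- **Placing:** I lowered the cap until it touched the tray floor at about 5 N, at the expected height. I then let go and moved the arm clear.
- **Last checks:** The disc is level within 0.4° in both views. Its centre is at (0.510, 0.230) from the top camera, and the tray centre measured (0.510, 0.230). The side camera puts it 2 mm off in y, which is within the calibration error. The neck is open.
- **Red cap:** Its crank looks unchanged by eye in the side view; in the last top view the arm hid it.
- **Time:** The robot's clock read 32.5 s at the last check, shortly before hand-in.

No check failed. Early on, the two cameras disagreed by up to 6 mm in y on where the cap was, because the cap's skirt skewed the side view. I used the top-camera value, and the low turning forces bore it out.

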